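Load the riveter's studs and hold the lock plate in its guard

ROBOT

A 6-joint arm with a two-finger parallel gripper is mounted at the origin on the work surface. World frame = base frame: x ahead of the robot, y to its left, z up, the work surface at z = 0. Lengths are in m, angles in rad, forces in N, time in s.
With the tool pointing down it reaches from about 0.25 to 0.725 m from the base axis. Payload 4 kg.
Tool frame: the origin (TCP) lies midway between the tips of the shut fingers; the grasp point (between the pads) lies 19 mm behind it (bot.grip_point_offset is the distance from the TCP to the grasp point, in m); z points along the fingers, y is the line along which they close (so a half turn about z gives the same grasp; the last joint's range is limited). The gripper opens to 85 mm and grips with 20 to 120 N. Pads are 22 mm wide; open, the fingers measure 114 mm over their backs; the gripper's body (76 mm by 85 mm) begins 54 mm behind the grasp point. The pads swing forward as they close: fully open they stand 13 mm farther back than shut.
Start: joints at [-1.145, 0.241, 0.005, 1.335, 0, 1.571], TCP at [0.207, -0.455, 0.231] pointing down, gripper open.
Joint ranges: [-2.72, 2.72], [-1.05, 1.87], [-1.09, 1.28], [-1.99, 2.15], [-1.42, 1.44], [-3.14, 3.14]. Speed limits (rad/s): [2.79, 2.79, 3.14, 3.14, 3.14, 3.14].

INTERFACE

Orientations are given as a unit quaternion [x, y, z, w].
In Python, from workcell import bot gives the robot as it stands.
- The arm moves only by the tool step_arm, never from a script. Its argument "targets" is text: rows parted by semicolons, each of 7 numbers parted by spaces: the opening, from -1 (shut) to 1 (fully open), so that 0 is half open, then the shift along the world's x, y, z normalised to -1 to 1, where 1 is 0.5 m, then the turn, a rotation vector about the world's x, y, z normalised to -1 to 1, where 1 is pi/4 rad. In form: gripper x y z wx wy wz; .... A call has 1 to 10 rows; each row is the pose to reach, as a shift and turn from the pose commanded when the call began; what a row does not reach only later rows make up. A row lasts 1/12 s, in which the tool goes at most 41.7 mm and 7.16 degrees, less where a joint would pass 70% of its speed; a pose out of reach is approached as far as the arm can. A call with a number of a shift or a turn outside -1 to 1 is refused whole. A call with a gripper value outside its range is refused whole. The fingers move at their own pace and stop on an object; the grip force is fixed at half the most. Time passes only in rows, so rows that repeat a pose let the fingers close. It gives the time, the measured TCP pose, the force, the opening and the grip force at its end, in the units of the state.
- bot.get_obs(): the state, without advancing time (a new reading comes with each control period).
- bot.camera(name): name is "side" or "top" or "wrist"; returns the picture (480x640x3 uint8, red, green, blue); there is no depth.
- bot.camera_info(name): a dict with "vertical_fov" (degrees; the focal length in pixels is half the picture's height over the tangent of half this angle, whatever the lens; pixels are square), "cx", "cy" (the principal point, pixels), "pose" (4x4, takes a point from camera to world coordinates). Camera axes: x right, y up, looking along -z (the intrinsics and any distortion apply to the point x, -y, -z); pixel columns grow to the right and rows downward; lengths in m; the calibration is good to about 2 mm. A picture is of the moment at which its call begins: read the wrist's pose just before it. camera_info takes no time and is no camera call; for the wrist camera it gives the pose at the moment of the call.
- bot.job_done(): hands the job in; it is judged then, once.
The state is a dict: "clock": time; "joint_pos": joint angles; "joint_vel": joint speeds; "tau": joint torques, N m; "eef_pos": TCP position; "tool_rot": TCP orientation; "ft_force": force on the tool from outside, world axes, zero at the start; "ft_torque": the same for the moment, N m; "grip_width": finger opening in m; "grasp_force": force on a finger pad.
Only numpy, scipy, OpenCV 4.12 (cv2) and the standard library are available. Lean on these libraries where they do the work, as an engineer would, in place of code of your own. Each camera call takes 0.05 s, during which the arm holds its last target. There are 200 camera calls.

TASK

Get the bag-lock riveter ready for its stroke: put the two spare brass studs from the dark wooden caddy fully home in the two empty pockets of the aluminium feed block, leaving the studs already there and everything else on the bench alone. Then take the lock plate by its red grip out of its wooden stand, pass its blade down through the slot in the yellow guard and push the red sprung stop inside all the way down. Finish while still holding the plate there, stop pressed down: do not let go.

Things in the scene. Friction and masses are not known exactly. Their poses are not given: they have to be found in the camera images.
- feed_hole0 (a point): centre of the mouth of one of 4 round pockets (a square, 60 mm apart) in the fixed aluminium feed block, 116 x 116 x 36 mm high; x, y along its sides. Pocket 15 mm wide (shank + 3 mm), 30 mm deep, mouth chamfered 2 mm. Two hold a stud, two are empty; which ones changes. A stud is home when the underside of its head rests on the block: head centre 10 mm above this point
- feed_hole1 (a point): centre of the mouth of one of 4 round pockets (a square, 60 mm apart) in the fixed aluminium feed block, 116 x 116 x 36 mm high; x, y along its sides. Pocket 15 mm wide (shank + 3 mm), 30 mm deep, mouth chamfered 2 mm. Two hold a stud, two are empty; which ones changes. A stud is home when the underside of its head rests on the block: head centre 10 mm above this point
- feed_hole2 (a point): centre of the mouth of one of 4 round pockets (a square, 60 mm apart) in the fixed aluminium feed block, 116 x 116 x 36 mm high; x, y along its sides. Pocket 15 mm wide (shank + 3 mm), 30 mm deep, mouth chamfered 2 mm. Two hold a stud, two are empty; which ones changes. A stud is home when the underside of its head rests on the block: head centre 10 mm above this point
- feed_hole3 (a point): centre of the mouth of one of 4 round pockets (a square, 60 mm apart) in the fixed aluminium feed block, 116 x 116 x 36 mm high; x, y along its sides. Pocket 15 mm wide (shank + 3 mm), 30 mm deep, mouth chamfered 2 mm. Two hold a stud, two are empty; which ones changes. A stud is home when the underside of its head rests on the block: head centre 10 mm above this point
- spare0_head (a point): brass stud, 45 g: shank 12 mm in diameter, 26 mm long with a tapered foot, under a round head 20 mm in diameter, 20 mm high. Point: centre of the head, 10 mm above its underside, 36 mm above the shank's foot; z up its axis. Spare: starts upright in the dark wooden caddy (fixed, 50 x 116 x 36 mm high, two holes 60 mm apart along its length), head resting on the caddy's top
- spare1_head (a point): brass stud, 45 g: shank 12 mm in diameter, 26 mm long with a tapered foot, under a round head 20 mm in diameter, 20 mm high. Point: centre of the head, 10 mm above its underside, 36 mm above the shank's foot; z up its axis. Spare: starts upright in the dark wooden caddy (fixed, 50 x 116 x 36 mm high, two holes 60 mm apart along its length), head resting on the caddy's top
- stud0_head (a point): brass stud, 45 g: shank 12 mm in diameter, 26 mm long with a tapered foot, under a round head 20 mm in diameter, 20 mm high. Point: centre of the head, 10 mm above its underside, 36 mm above the shank's foot; z up its axis. Already home in one of the pockets of the feed block; leave it there
- stud1_head (a point): brass stud, 45 g: shank 12 mm in diameter, 26 mm long with a tapered foot, under a round head 20 mm in diameter, 20 mm high. Point: centre of the head, 10 mm above its underside, 36 mm above the shank's foot; z up its axis. Already home in one of the pockets of the feed block; leave it there
- plate_grip (a point): lock plate, 120 g, upright in a fixed wooden stand (70 x 85 x 50 mm high, slot 40 mm deep). Point: centre of its red grip, 18 mm thick (x), 50 mm wide (y), 36 mm high. Below it an aluminium blade 8 mm thick (x), 40 mm wide (y), 90 mm long, rounded nose; its tip is 108 mm below the point, at the start 10 mm above the bench. z up along the plate. A half turn about z changes nothing
- slot (a point): centre of the slot mouth on top of the yellow guard (fixed box 130 x 130 x 100 mm high, far side open, low air cylinder on its +y side). Slot 10 mm along x, 42 mm along y (blade + 2 mm), 10 mm through, mouth chamfered 2 mm; z up. The plate meets the red stop when its grip centre is 48 mm above this point, and has it fully down at 38 mm
- stop (a joint): travel of the red sprung stop inside the guard, straight down under the slot: 0 is up, 0.010 m is fully down, where it meets a hard end. It takes about 2.5 N to start and 6.5 N to hold it fully down, more than the plate's own weight; it springs back up when let go
- jar: closed glue jar 52 mm across and 75 mm high, bystander; origin at the centre of its underside
- spool: red thread spool 40 mm across and 50 mm high, standing, bystander; origin at the centre of its underside
- mallet: hammer 240 mm long lying on the bench, bystander; origin at about the middle of its length, underneath

How it is judged:
By the outcome, as a careful person would: the job done as asked, in the order asked, and still so for the second after the job is handed in, while the arm keeps its last pose, push and grip.
It also fails if it takes over 72 s, if anything falls off the work surface, if the arm or the gripper's body presses on something with over 40 N, if the wrist force passes 120 N, or if a joint passes its speed limit or range.

## Working session

There is one attempt and no reset: what is moved stays moved. The work goes in short steps, Python scripts to look and compute and a tool call to move; the robot and the scene stay as the last step left them, time stands still between calls to the robot, and variables do not carry over. Pictures are saved under pics/ and viewed, at most 13 in all, crops included, and the job is handed in when it is done.

Besides the shell and the picture viewer there is one more tool, called in YAML: its name, and indented under it one key for each argument. step_arm: Moves the arm, as the interface text tells. Scaled input: -1 to 1 covers 0.5 m each way for a shift and pi/4 rad each way for a turn. Its arguments: {"type":"object","properties":{"targets":{"type":"string"}},"required":["targets"]}

```bash
mkdir -p pics; ls; python3 - <<'E'
from workcell import bot
import cv2,numpy as np
for n in("top","side"):
    im=bot.camera(n); cv2.imwrite(f"pics/{n}0.png",im[:,:,::-1]); i=bot.camera_info(n); print(n,i)
o=bot.get_obs(); print(o); print(bot.grip_point_offset, bot.camera_info("wrist"))
E
```

```text
pics
top {'vertical_fov': 51.50110269361244, 'cx': 318.9676537217008, 'cy': 231.1935550011555, 'pose': array([[ 0.00207775,  0.99824736, -0.05914305,  0.55175659],
       [-0.99978724,  0.00328743,  0.02036348, -0.06028978],
       [ 0.02052222,  0.05908816,  0.9980418 ,  1.02739271],
       [ 0.        ,  0.        ,  0.        ,  1.        ]])}
side {'vertical_fov': 44.08310815342751, 'cx': 305.2306141914583, 'cy': 238.8697799360298, 'pose': array([[ 0.92317787,  0.2588576 , -0.28413969,  0.27334809],
       [-0.38428828,  0.63710326, -0.66814815, -0.85390463],
       [ 0.00807109,  0.72601114,  0.68763557,  0.89885909],
       [ 0.        ,  0.        ,  0.        ,  1.        ]])}
{'clock': 0.1, 'joint_pos': array([-1.14498641e+00,  2.41308771e-01,  3.85336474e-03,  1.33518520e+00,
        2.85793822e-05,  1.57079656e+00]), 'joint_vel': array([-0.00296251, -0.00190618,  0.00327653,  0.00131933, -0.00051881,
        0.00092831]), 'tau': array([ 2.10742355e-04, -3.73137903e+01,  2.53009933e+01,  1.08523355e-02,
        2.51683338e-05, -1.83642737e-05]), 'eef_pos': array([ 0.20630494, -0.45483668,  0.23051425]), 'tool_rot': array([ 9.77420833e-01,  2.11299942e-01, -1.80880798e-04, -9.04335864e-04]), 'ft_force': array([0.00451797, 0.55168861, 0.25850191]), 'ft_torque': array([0.01849318, 0.01068779, 0.01681856]), 'grasp_force': 0.0, 'grip_width': 0.08558508425403799}
0.0187 {'vertical_fov': 64.553116476288, 'cx': 318.44924506352334, 'cy': 241.19182035560658, 'pose': array([[ 0.412966  ,  0.87685411,  0.24614214,  0.26824625],
       [-0.91074575,  0.39793161,  0.1104202 , -0.42676345],
       [-0.00112533, -0.26977269,  0.96292338,  0.37384124],
       [ 0.        ,  0.        ,  0.        ,  1.        ]])}
```

View pics/top0.png

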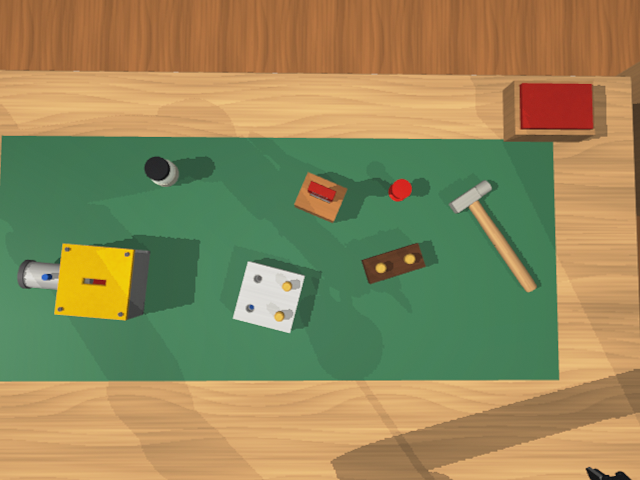

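View pics/side0.png

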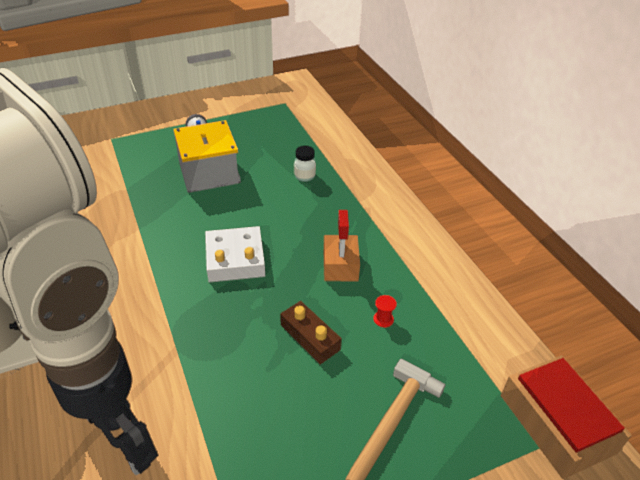

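Top view: spare studs at about (381,268) and (410,259), home studs at (288,286) and (279,316), empty pockets at (258,279) and (250,308). The plate grip is at (322,190) and the slot at (94,282). The side view shows the same layout, with the plate upright in its stand.

```bash
cat > h.py <<'E'
import cv2,numpy as np
from workcell import bot
from scipy.spatial.transform import Rotation as R
def ray(i,u,v):
    f=240/np.tan(np.radians(i["vertical_fov"]/2)); P=i["pose"]
    d=P[:3,:3]@np.array([(u-i["cx"])/f,-(v-i["cy"])/f,-1]); return P[:3,3],d
def onz(i,u,v,z):
    c,d=ray(i,u,v); return c+d*(z-c[2])/d[2]
def proj(i,p):
    f=240/np.tan(np.radians(i["vertical_fov"]/2)); P=i["pose"]; q=P[:3,:3].T@(np.array(p)-P[:3,3])
    return np.array([i["cx"]-f*q[0]/q[2], i["cy"]+f*q[1]/q[2]])
def tri(rs):
    A=0;b=0
    for c,d in rs:
        d=d/np.linalg.norm(d); M=np.eye(3)-np.outer(d,d); A=A+M; b=b+M@c
    return np.linalg.solve(A,b)
def blobs(m,amin=15):
    n,l,s,c=cv2.connectedComponentsWithStats(m.astype(np.uint8)*255)
    return [(c[k].round(1),s[k],cv2.minAreaRect(np.argwhere(l==k)[:,::-1].astype(np.float32))) for k in range(1,n) if s[k][4]>=amin]
def hsv(im): return cv2.cvtColor(im,cv2.COLOR_RGB2HSV)
def M(im,lo,hi): return cv2.inRange(hsv(im),lo,hi)>0
E
python3 - <<'E'
from h import *
for n in("top","side"):
    im=cv2.imread(f"pics/{n}0.png")[:,:,::-1].copy(); i=bot.camera_info(n)
    print(n)
    for nm,lo,hi,z in(("brass",(15,110,120),(28,255,255),.056),("yellow",(25,200,120),(32,255,255),.1),("red",(0,200,80),(4,255,255),.136),("white",(0,0,170),(180,30,255),.036),("dark",(0,100,20),(12,255,100),.036)):
        for c,s,r in blobs(M(im,lo,hi),25):
            if n=="top" and s[1]<140 or s[1]>400: continue
            print(nm,c,s,np.round(r[1],1),round(r[2],1),onz(i,*r[0],z).round(4)[:2])
E
```

```text
top
brass [502.6 246.7] [ 469  201   67   91 1242] [105.1  12.2] 55.8 [ 0.5808 -0.4412]
brass [ 93.8 281.4] [  54  243   80   78 5032] [73.7 72.1] 5.2 [0.5111 0.354 ]
brass [409.1 258.5] [404 254  11  10  95] [ 9. 10.] 90.0 [ 0.5564 -0.2565]
brass [380.2 267.6] [375 263  11  10  91] [ 9. 10.] 90.0 [ 0.5387 -0.1995]
brass [286.7 285.9] [282 282  10   9  70] [8. 9.] 90.0 [ 0.5026 -0.0173]
brass [279.  315.9] [275 311   9  10  72] [9. 8.] 90.0 [ 0.4458 -0.0032]
yellow [117.9 266.5] [ 97 248  35  49 747] [34.4 46.3] 6.1 [0.5315 0.3019]
red [399.7 189.7] [389 179  22  22 357] [18.4 22.6] 45.0 [ 0.6798 -0.225 ]
red [321.5 190.3] [308 182  27  19 242] [26.2 10.7] 22.4 [ 0.6775 -0.0823]
red [ 98.8 281.8] [ 94 280  11   4  32] [10.  3.] 0.0 [0.5142 0.3104]
white [160.5 181.9] [153 179  15   6  39] [ 4.8 14.1] 85.6 [0.708  0.2366]
white [469.8 197.1] [452 183  39  29 398] [11.1 41. ] 56.3 [ 0.6828 -0.3884]
white [266.8 296.7] [ 233  262   71   71 3060] [59.3 59.1] 14.5 [0.4801 0.0196]
white [ 38.2 277.9] [ 24 268  34  19 412] [33.1 17.6] 6.8 [0.5166 0.4659]
dark [392.2 263. ] [ 362  244   63  
[... 1193 characters left out ...]
7 [ 0.681  -0.4013]
dark [559.6 240.8] [552 232  17  17  53] [21.2  5.4] 42.0 [ 1.1267 -0.2237]
dark [581.4 261.8] [577 258   9  10  26] [6.4 6.4] 45.0 [ 1.1247 -0.2923]
dark [596.  281.2] [585 264  19  31 104] [32.  13.6] 74.4 [ 1.1219 -0.3373]
dark [586.1 273.5] [582 268   9  11  29] [7.4 8.9] 21.8 [ 1.113  -0.3198]
dark [611.6 294.8] [597 283  31  24 143] [32.7 17.8] 33.7 [ 1.117  -0.3886]
dark [310.4 333.7] [ 281  302   60   61 1369] [65.8 31.8] 45.0 [ 0.5451 -0.244 ]
dark [625.  315.7] [613 309  26  18  94] [19.8 18.4] 45.0 [ 1.1109 -0.4284]
dark [634.7 321.3] [630 315  10  13  46] [12.  9.] 90.0 [ 1.1112 -0.4505]
dark [636.  329.8] [631 327   9   7  25] [8.9 4.5] 26.6 [ 1.0986 -0.4664]
```

step_arm:
  targets: "0 0.648 0.51 0 0 0 0.92; 0 0.648 0.51 0 0 0 0.92; 0 0.648 0.51 0 0 0 0.92; 0 0.648 0.51 0 0 0 0.92; 0 0.648 0.51 0 0 0 0.92; 0 0.648 0.51 0 0 0 0.92; 0 0.648 0.51 0 0 0 0.92; 0 0.648 0.51 0 0 0 0.92; 0 0.648 0.51 0 0 0 0.92; 0 0.648 0.51 0 0 0 0.92"

```text
clock: 0.93
eef_pos: [0.532, -0.1983, 0.2308]
tool_rot: [0.839, 0.544, -0.0, -0.0]
ft_force: [0.4, -1.0, 0.0]
grip_width: 0.0422
grasp_force: 0.0
```

step_arm:
  targets: "0 0 0 0 0 0 0.92; 0 0 0 0 0 0 0.92; 0 0 0 0 0 0 0.92; 0 0 0 0 0 0 0.92; 0 0 0 0 0 0 0.92; 0 0 0 0 0 0 0.92; 0 0 0 0 0 0 0.92; 0 0 0 0 0 0 0.92"

```text
clock: 1.6
eef_pos: [0.5303, -0.2003, 0.2308]
tool_rot: [0.594, 0.804, -0.0, -0.001]
ft_force: [-1.5, -0.4, 0.0]
grip_width: 0.0431
grasp_force: 0.0
```

```bash
cat >> h.py <<'E'
def st():
    o=bot.get_obs(); r=R.from_quat(o["tool_rot"]).as_matrix()
    print("t",round(o["clock"],2),"tcp",o["eef_pos"].round(4),"yaw_y",np.degrees(np.arctan2(r[1,1],r[0,1])).round(2),"z",r[:,2].round(4),"F",o["ft_force"].round(1),"w",round(o["grip_width"],4),"g",round(o["grasp_force"],1),"j",o["joint_pos"].round(2)); return o
def shot(name,save=None):
    i=bot.camera_info(name); im=bot.camera(name)
    if save: cv2.imwrite(f"pics/{save}.png",im[:,:,::-1])
    return i,im
E
python3 - <<'E'
from h import *
st(); i,im=shot("wrist","w1")
for c,s,r in blobs(M(im,(15,110,120),(28,255,255)),60): print(c,s,onz(i,*c,.056).round(4))
E
```

```text
t 1.6 tcp [ 0.5303 -0.2003  0.2308] yaw_y 17.05 z [-1.e-03  4.e-04 -1.e+00] F [-1.5 -0.4  0. ] w 0.0431 g 0.0 j [-0.36  0.38  0.19  1.39 -0.    0.91]
[ 44.5 183.1] [    0     0   117   434 36149] [ 0.3026 -0.2391  0.056 ]
[521.7 120.8] [ 468   64  120  121 4918] [ 0.6617 -0.0772  0.056 ]
[602.9 316.1] [  533   158   107   266 14684] [ 0.8069 -0.2118  0.056 ]
[530.5 175.9] [509 161  46  34 722] [ 0.6875 -0.1148  0.056 ]
[327.9 220.7] [317 208  23  26 460] [ 0.5383 -0.2004  0.056 ]
[327.9 283.9] [317 271  23  26 455] [ 0.5557 -0.2558  0.056 ]
[372.4 408.3] [348 403  39   9 196] [ 0.6375 -0.369   0.056 ]
[520.1 418.7] [511 405  20  29 252] [ 0.7826 -0.3372  0.056 ]
[489.5 470. ] [476 454  33  26 456] [ 0.7796 -0.4051  0.056 ]
[143.7 475.1] [129 469  31  11 219] [ 0.4351 -0.5182  0.056 ]
```

View pics/w1.png

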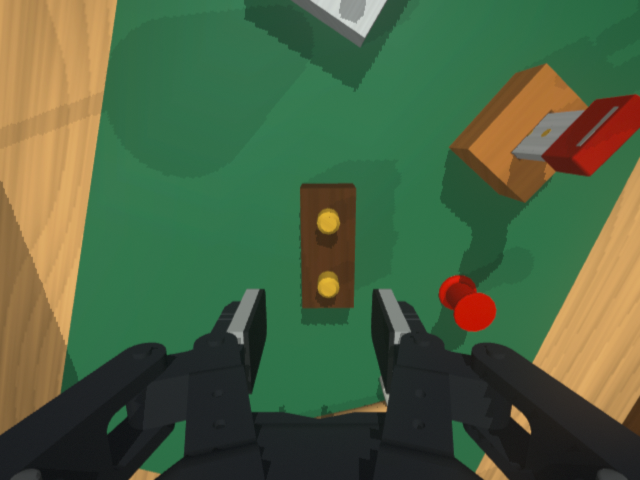

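Wrist view: the spares are at (328,221) and (328,284), which agrees with the top camera to within 1 mm. Picking the first one.

step_arm:
  targets: "0 0.016 0 -0.08 0 0 0; 0 0.016 0 -0.16 0 0 0; 0 0.016 0 -0.24 0 0 0; 0 0.016 0 -0.32 0 0 0; 0 0.016 0 -0.36 0 0 0; 0 0.016 0 -0.382 0 0 0; 0 0.016 0 -0.382 0 0 0; 0 0.016 0 -0.382 0 0 0"

```text
clock: 2.32
eef_pos: [0.539, -0.2006, 0.0408]
tool_rot: [0.594, 0.805, 0.0, 0.0]
ft_force: [0.5, -0.1, 0.1]
grip_width: 0.0429
grasp_force: 0.0
```

step_arm:
  targets: "-1 0 0 0 0 0 0; -1 0 0 0 0 0 0; -1 0 0 0 0 0 0; -1 0 0 0 0 0 0; -1 0 0 0 0 0 0; -1 0 0 0 0 0 0"

```text
clock: 2.82
eef_pos: [0.5405, -0.2011, 0.043]
tool_rot: [0.594, 0.805, 0.001, 0.003]
ft_force: [-0.2, 0.1, 6.7]
grip_width: 0.0171
grasp_force: 58.7
```

```bash
python3 - <<'E'
from h import *
st()
E
```

```text
t 2.82 tcp [ 0.5405 -0.2011  0.043 ] yaw_y 17.19 z [ 0.0049 -0.0019 -1.    ] F [-0.2  0.1  6.7] w 0.0171 g 58.7 j [-0.36  0.53 -0.08  0.95 -0.    0.91]
```

step_arm:
  targets: "-1 0 0 0.04 0 0 0; -1 0 0 0.1 0 0 0; -1 0 0 0.18 0 0 0; -1 0 0 0.24 0 0 0; -1 0 0 0.24 0 0 0"

```text
clock: 3.23
eef_pos: [0.5429, -0.202, 0.1689]
tool_rot: [0.593, 0.805, 0.002, 0.007]
ft_force: [0.9, -0.5, 1.3]
grip_width: 0.0172
grasp_force: 59.0
```

```bash
python3 - <<'E'
from h import *
o=st(); i,im=shot("side")
print(blobs(M(im,(15,110,120),(28,255,255)),50)[1:])
u,v=proj(i,o["eef_pos"]).astype(int); print(u,v)
j,w=shot("wrist")
a=cv2.resize(im[v-60:v+60,u-60:u+60],(400,400)); cv2.imwrite("pics/g1.png",np.hstack([a,cv2.resize(w[150:390,200:440],(400,400))])[:,:,::-1])
E
```

```text
t 3.23 tcp [ 0.5429 -0.202   0.1689] yaw_y 17.19 z [ 0.0139 -0.0052 -0.9999] F [ 0.9 -0.5  1.3] w 0.0172 g 59.0 j [-0.36  0.42  0.09  1.23  0.    0.91]
[(array([438.8, 263.3]), array([  324,   100,   258,   363, 17213], dtype=int32), ((450.7585754394531, 284.6034240722656), (432.4177551269531, 69.9242935180664), 48.36646270751953)), (array([204.7, 140.7]), array([ 174,  120,   64,   42, 1892], dtype=int32), ((205.45962524414062, 140.2678985595703), (34.782264709472656, 59.84090805053711), 80.13418579101562)), (array([248.9, 252.6]), array([245, 247,   9,  12,  92], dtype=int32), ((249.0, 252.5), (11.0, 8.0), 90.0)), (array([219.2, 255.4]), array([215, 250,   9,  12,  93], dtype=int32), ((219.0, 255.5), (11.0, 8.0), 90.0)), (array([303.2, 268.5]), array([299, 257,   9,  23, 126], dtype=int32), ((303.0577087402344, 268.2115478515625), (6.471832275390625, 21.965007781982422), 11.309932708740234)), (array([320.4, 332.1]), array([315, 325,  12,  15, 152], dtype=int32), ((320.5, 332.0), (14.0, 11.0), 90.0)), (array([382.9, 432. ]), array([ 346,  378,   73,  102, 1670], dtype=int32), ((383.102783203125, 430.8804626464844), (16.48199462890625, 120.76429748535156), 31.21840476989746)), (array([567.6, 467.9]), array([ 470,  440,  170,   40, 2907], dtype=int32), ((554.5, 459.5), (39.0, 169.0), 90.0))]
300 265
```

View pics/g1.png

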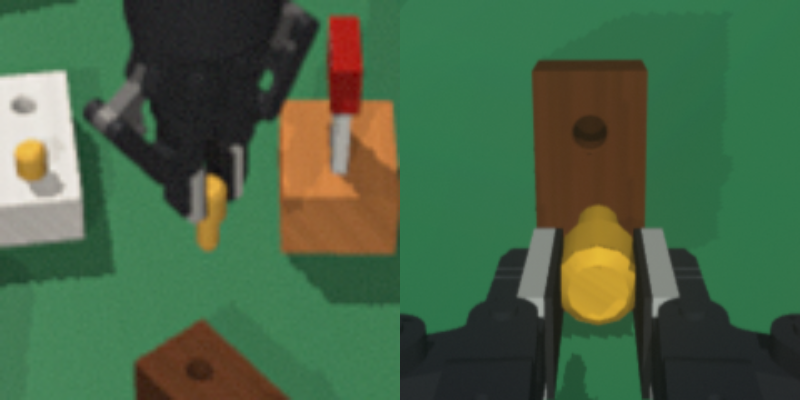

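The stud is held between the pads, its shank hanging below. Checking settling and tilt.

step_arm:
  targets: "-1 0 0 0.08 0 0 0; -1 0 0 0.08 0 0 0; -1 0 0 0.08 0 0 0; -1 0 0 0.08 0 0 0"

```text
clock: 3.67
eef_pos: [0.538, -0.2002, 0.1991]
tool_rot: [0.593, 0.805, -0.0, -0.001]
ft_force: [-0.4, 1.3, -0.7]
grip_width: 0.0168
grasp_force: 59.0
```

```bash
python3 - <<'E'
from h import *
o=st(); j,w=shot("wrist")
m=M(w,(15,110,120),(28,255,255))
for c,s,r in blobs(m,200):
    if 200<c[0]<440 and 150<c[1]<400: print(c,s,r)
r=R.from_quat(o["tool_rot"]).as_matrix()
def show(lbl,f):
    # predicted pixels for upright stud, top face d above grip..., foot
    print(lbl,[proj(j,p).round(1) for p in f])
p=o["eef_pos"]
for t in(0.012,0.015,0.018):  # top of head behind TCP by t
    show(t,[p-r[:,2]*t, p-r[:,2]*(t-.020), p-r[:,2]*(t-.046)])
i,im=shot("side")
for c,s,rr in blobs(M(im,(15,110,120),(28,255,255)),60):
    if 270<c[0]<330 and c[1]<310: print("side",c,s,rr)
for t in(0.012,0.015,0.018): print([proj(i,p-r[:,2]*(t-d)).round(1) for d in(0,.01,.02,.046)])
E
```

```text
t 3.67 tcp [ 0.538  -0.2002  0.1991] yaw_y 17.19 z [-1.4e-03  5.0e-04 -1.0e+00] F [-0.4  1.3 -0.7] w 0.0168 g 59.0 j [-0.36  0.4   0.15  1.32 -0.    0.91]
[318.2 310.2] [ 297  273   44   71 2447] ((318.5, 308.0), (70.0, 43.0), 90.0)
0.012 [array([319.2, 320.9]), array([319.1, 299.1]), array([319. , 277.3])]
0.015 [array([319.2, 324.7]), array([319.1, 302. ]), array([319. , 279.5])]
0.018 [array([319.2, 328.7]), array([319.1, 305.1]), array([319. , 281.8])]
side [300.  256.5] [296 245   9  24 128] ((299.9780578613281, 256.6024475097656), (6.774774551391602, 23.118043899536133), 12.094757080078125)
[array([297.8, 247.5]), array([297.8, 251.8]), array([297.8, 256. ]), array([297.8, 266.7])]
[array([297.8, 246.2]), array([297.8, 250.5]), array([297.8, 254.7]), array([297.8, 265.5])]
[array([297.8, 244.9]), array([297.8, 249.2]), array([297.8, 253.4]), array([297.8, 264.2])]
```

step_arm:
  targets: "-1 -0.096 0.34 0.04 0 0 0; -1 -0.096 0.34 0.04 0 0 0; -1 -0.096 0.34 0.04 0 0 0; -1 -0.096 0.34 0.04 0 0 0; -1 -0.096 0.34 0.04 0 0 0; -1 -0.096 0.34 0.04 0 0 0; -1 -0.096 0.34 0.04 0 0 0; -1 -0.096 0.34 0.04 0 0 0"

```text
clock: 4.43
eef_pos: [0.4906, -0.0311, 0.2196]
tool_rot: [0.594, 0.805, -0.001, -0.0]
ft_force: [0.1, -0.1, -1.1]
grip_width: 0.0168
grasp_force: 59.0
```

```bash
python3 - <<'E'
from h import *
st(); i,im=shot("wrist","w2")
for c,s,r in blobs(M(im,(15,110,120),(28,255,255)),100): 
    if 100<c[0]<540: print("brass",c,s,onz(i,*c,.056).round(4)[:2])
g=hsv(im); wm=(g[...,1]<40)&(g[...,2]>150)
for c,s,r in blobs(wm,1500): print("white",c,s,r,onz(i,*r[0],.036).round(4)[:2])
# dark holes inside white
b=max(blobs(wm,1500),key=lambda q:q[1][4]); x,y,ww,hh=b[1][:4]
d=np.zeros(wm.shape,bool); d[y:y+hh,x:x+ww]=g[y:y+hh,x:x+ww,2]<140
for c,s,r in blobs(d,60): print("dark",c,s,onz(i,*c,.036).round(4)[:2])
E
```

```text
t 4.43 tcp [ 0.4906 -0.0311  0.2196] yaw_y 17.16 z [-1.e-03 -5.e-04 -1.e+00] F [ 0.1 -0.1 -1.1] w 0.0168 g 59.0 j [-0.06  0.23 -0.04  1.3  -0.    1.21]
brass [274.7 169.8] [263 158  24  25 452] [ 0.4446 -0.002 ]
brass [337.2 207.7] [326 195  24  26 458] [ 0.5016 -0.0165]
brass [318.3 310.4] [ 297  274   44   69 2252] [ 0.5139 -0.109 ]
brass [502.2 315.4] [ 445  277  115   76 3411] [ 0.6712 -0.0654]
white [327.  149.3] [  233    54   189   194 17099] ((323.20001220703125, 153.10000610351562), (144.45545959472656, 143.86280822753906), 32.905242919921875) [0.4781 0.0209]
dark [255.3  95.2] [ 233   54   68  124 4285] [0.4122 0.0483]
dark [381.8  79.9] [ 304   54  118   79 4720] [0.5058 0.0891]
dark [313.2 103.7] [304  93  19  22 332] [0.4587 0.0558]
dark [374.6 143.5] [365 134  19  20 300] [0.5167 0.041 ]
dark [396.6 209.9] [ 348  136   74  112 4224] [ 0.5538 -0.0063]
dark [276.5 186.5] [264 160  25  42 466] [ 0.4481 -0.0176]
dark [270.1 225.2] [ 233  182  112   66 3772] [ 0.4518 -0.0522]
dark [335.2 225.2] [324 213  24  24 358] [ 0.5068 -0.0352]
```

View pics/w2.png

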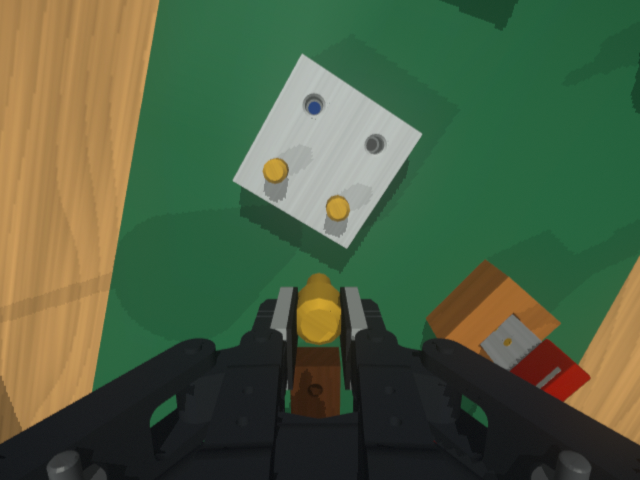

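Wrist view: empty pockets at (314,104), which shows something blue inside, and (375,143), which is plain grey. I'll fill the grey one first and check the blue one later.

step_arm:
  targets: "-1 0.052 0.145 0 0 0 0; -1 0.052 0.145 0 0 0 0; -1 0.052 0.145 -0.1 0 0 0; -1 0.052 0.145 -0.2 0 0 0; -1 0.052 0.145 -0.27 0 0 0; -1 0.052 0.145 -0.27 0 0 0; -1 0.052 0.145 -0.27 0 0 0"

```text
clock: 5.07
eef_pos: [0.5133, 0.0407, 0.0815]
tool_rot: [0.594, 0.804, -0.003, -0.004]
ft_force: [-0.3, 0.5, -0.2]
grip_width: 0.0169
grasp_force: 59.0
```

```bash
python3 - <<'E'
from h import *
st(); i,im=shot("wrist")
c=cv2.imread("pics/w2.png"); a=cv2.resize(c[80:170,290:410],(480,360))
s=im[180:360,220:460][:,:,::-1]; cv2.imwrite("pics/g2.png",np.hstack([a,cv2.resize(s,(480,360))])[:,:800])
E
```

```text
t 5.07 tcp [0.5133 0.0407 0.0815] yaw_y 17.08 z [-9.4e-03 -9.0e-04 -1.0e+00] F [-0.3  0.5 -0.2] w 0.0169 g 59.0 j [ 0.08  0.39 -0.2   0.99 -0.    1.35]
```

View pics/g2.png

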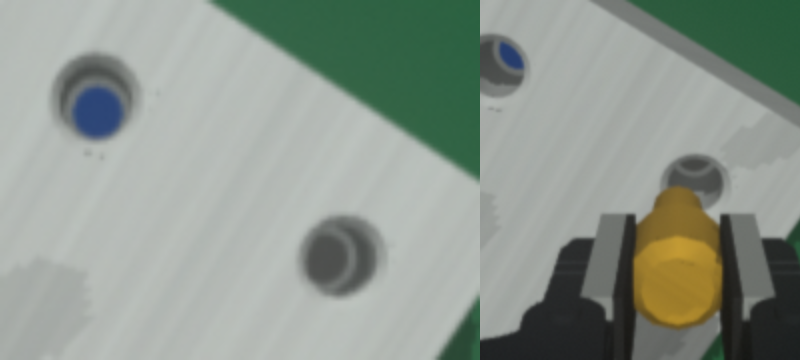

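Using the right vertical vanishing point, both discs sit at floor depth. The blue disc is just one pocket's floor, so both pockets are open. Settle, then check before descending.

step_arm:
  targets: "-1 0 0 0 0 0 0; -1 0 0 0 0 0 0; -1 0 0 0 0 0 0"

```text
clock: 5.37
eef_pos: [0.5187, 0.042, 0.0879]
tool_rot: [0.594, 0.805, 0.002, 0.002]
ft_force: [0.1, -0.2, 0.2]
grip_width: 0.0169
grasp_force: 59.0
```

step_arm:
  targets: "-1 0 -0.002 0 0 0 0; -1 0 -0.002 -0.01 0 0 0; -1 0 -0.002 -0.02 0 0 0; -1 0 -0.002 -0.03 0 0 0; -1 0 -0.002 -0.04 0 0 0; -1 0 -0.002 -0.05 0 0 0; -1 0 -0.002 -0.06 0 0 0; -1 0 -0.002 -0.07 0 0 0; -1 0 -0.002 -0.08 0 0 0; -1 0 -0.002 -0.084 0 0 0"

```text
clock: 6.2
eef_pos: [0.5161, 0.0411, 0.0428]
tool_rot: [0.593, 0.805, -0.0, -0.0]
ft_force: [-4.4, -0.1, 15.8]
grip_width: 0.017
grasp_force: 60.7
```

```bash
python3 - <<'E'
from h import *
o=st()
E
```

```text
t 6.2 tcp [0.5161 0.0411 0.0428] yaw_y 17.2 z [-1.e-03 -1.e-04 -1.e+00] F [-4.4 -0.1 15.8] w 0.017 g 60.7 j [ 0.08  0.44 -0.24  0.89 -0.    1.35]
```

step_arm:
  targets: "0 0 0 0.004 0 0 0; 0 0 0 0.004 0 0 0; 0 0 0 0.004 0 0 0; 0 0 0 0.08 0 0 0; 0 0 0 0.16 0 0 0; 0 0 -0.04 0.24 0 0 0; 0 0 -0.1 0.3 0 0 0; 0 0 -0.12 0.3 0 0 0; 0 0 -0.12 0.3 0 0 0; 0 0 -0.12 0.3 0 0 0"

```text
clock: 7.03
eef_pos: [0.5164, -0.0194, 0.1933]
tool_rot: [0.594, 0.804, 0.0, 0.0]
ft_force: [0.2, 0.4, -0.8]
grip_width: 0.0425
grasp_force: 0.0
```

```bash
python3 - <<'E'
from h import *
st(); i,im=shot("wrist","w3")
for n in("wrist","top"):
    if n=="top": i,im=shot("top")
    for c,s,r in blobs(M(im,(15,110,120),(28,255,255)),50): 
        if s[4]<700: print(n,c,s,onz(i,*c,.056).round(4)[:2])
E
```

```text
t 7.03 tcp [ 0.5164 -0.0194  0.1933] yaw_y 17.09 z [ 5.e-04  5.e-04 -1.e+00] F [ 0.2  0.4 -0.8] w 0.0425 g 0.0 j [-0.04  0.29 -0.03  1.25  0.    1.23]
wrist [341.8 150.2] [329 138  27  26 542] [0.5153 0.0407]
wrist [232.8 177.8] [219 165  28  27 552] [ 0.4451 -0.0015]
wrist [302.1 218.6] [290 205  25  28 546] [ 0.5022 -0.0159]
top [410.1 258.8] [406 254   9  10  73] [ 0.5558 -0.2586]
```

First stud is home. Going for the second spare.

step_arm:
  targets: "0 0.079 -0.473 0 0 0 0; 0 0.079 -0.473 0 0 0 0; 0 0.079 -0.473 0 0 0 0; 0 0.079 -0.473 0 0 0 0; 0 0.079 -0.473 0 0 0 0; 0 0.079 -0.473 0 0 0 0; 0 0.079 -0.473 -0.08 0 0 0; 0 0.079 -0.473 -0.16 0 0 0; 0 0.079 -0.473 -0.2 0 0 0; 0 0.079 -0.473 -0.2 0 0 0"

```text
clock: 7.97
eef_pos: [0.551, -0.2523, 0.0851]
tool_rot: [0.593, 0.805, -0.001, -0.008]
ft_force: [-0.9, -0.0, -0.2]
grip_width: 0.0426
grasp_force: 0.0
```

step_arm:
  targets: "0 0 0 -0.04 0 0 0; 0 0 0 -0.08 0 0 0; 0 0 0 -0.102 0 0 0; 0 0 0 -0.102 0 0 0; -1 0 0 -0.102 0 0 0; -1 0 0 -0.102 0 0 0; -1 0 0 -0.102 0 0 0; -1 0 0 -0.102 0 0 0; -1 0 0 -0.102 0 0 0; -1 0 0 -0.102 0 0 0"

```text
clock: 8.8
eef_pos: [0.5572, -0.2557, 0.0439]
tool_rot: [0.593, 0.805, 0.0, 0.001]
ft_force: [0.2, -0.8, 5.5]
grip_width: 0.0171
grasp_force: 59.2
```

```bash
python3 - <<'E'
from h import *
st()
E
```

```text
t 8.8 tcp [ 0.5572 -0.2557  0.0439] yaw_y 17.2 z [ 0.0029 -0.001  -1.    ] F [ 0.2 -0.8  5.5] w 0.0171 g 59.2 j [-0.43  0.59  0.03  1.01  0.    0.84]
```

step_arm:
  targets: "-1 0 0 0.06 0 0 0; -1 0 0 0.14 0 0 0; -1 0 0 0.22 0 0 0; -1 0 0 0.28 0 0 0; -1 -0.195 0.622 0.28 0 0 0; -1 -0.195 0.622 0.28 0 0 0; -1 -0.195 0.622 0.28 0 0 0; -1 -0.195 0.622 0.28 0 0 0; -1 -0.195 0.622 0.28 0 0 0; -1 -0.195 0.622 0.28 0 0 0"

```text
clock: 9.63
eef_pos: [0.48, -0.0154, 0.1822]
tool_rot: [0.594, 0.805, -0.0, -0.0]
ft_force: [0.7, -0.3, -1.0]
grip_width: 0.0169
grasp_force: 59.5
```

step_arm:
  targets: "-1 -0.061 0.196 0 0 0 0; -1 -0.061 0.196 0 0 0 0; -1 -0.061 0.196 0 0 0 0; -1 -0.061 0.196 0 0 0 0; -1 -0.061 0.196 0 0 0 0; -1 -0.061 0.196 0 0 0 0"

```text
clock: 10.13
eef_pos: [0.4509, 0.0807, 0.1823]
tool_rot: [0.594, 0.805, -0.0, 0.0]
ft_force: [0.9, 0.3, -0.2]
grip_width: 0.0168
grasp_force: 59.5
```

```bash
python3 - <<'E'
from h import *
st()
E
```

```text
t 10.13 tcp [0.4509 0.0807 0.1823] yaw_y 17.18 z [ 2.e-04 -6.e-04 -1.e+00] F [ 0.9  0.3 -0.2] w 0.0168 g 59.5 j [ 0.18  0.19 -0.19  1.19 -0.    1.45]
```

step_arm:
  targets: "-1 0.015 -0.05 0 0 0 0; -1 0.015 -0.05 -0.08 0 0 0; -1 0.015 -0.05 -0.15 0 0 0; -1 0.015 -0.05 -0.194 0 0 0; -1 0.015 -0.05 -0.194 0 0 0; -1 0.015 -0.05 -0.194 0 0 0; -1 0.015 -0.05 -0.194 0 0 0; -1 0.015 -0.05 -0.194 0 0 0; -1 0.015 -0.05 -0.194 0 0 0"

```text
clock: 10.88
eef_pos: [0.4599, 0.0562, 0.0871]
tool_rot: [0.594, 0.805, 0.001, 0.001]
ft_force: [-1.1, 0.1, -0.3]
grip_width: 0.0168
grasp_force: 59.5
```

```bash
python3 - <<'E'
from h import *
st()
E
```

```text
t 10.88 tcp [0.4599 0.0562 0.0871] yaw_y 17.17 z [ 3.8e-03  4.0e-04 -1.0e+00] F [-1.1  0.1 -0.3] w 0.0168 g 59.5 j [ 0.12  0.29 -0.34  0.94 -0.    1.39]
```

step_arm:
  targets: "-1 0 0 -0.005 0 0 0; -1 0 0 -0.015 0 0 0; -1 0 0 -0.025 0 0 0; -1 0 0 -0.035 0 0 0; -1 0 0 -0.045 0 0 0; -1 0 0 -0.055 0 0 0; -1 0 0 -0.065 0 0 0; -1 0 0 -0.075 0 0 0; -1 0 0 -0.082 0 0 0; -1 0 0 -0.084 0 0 0"

```text
clock: 11.72
eef_pos: [0.4585, 0.0571, 0.0438]
tool_rot: [0.593, 0.805, 0.001, -0.0]
ft_force: [-3.4, 4.3, 15.9]
grip_width: 0.0165
grasp_force: 61.2
```

```bash
python3 - <<'E'
from h import *
st()
E
```

```text
t 11.72 tcp [0.4585 0.0571 0.0438] yaw_y 17.23 z [ 4.0e-04  1.9e-03 -1.0e+00] F [-3.4  4.3 15.9] w 0.0165 g 61.2 j [ 0.12  0.34 -0.39  0.84  0.    1.39]
```

step_arm:
  targets: "0 0 0 0.004 0 0 0; 0 0 0 0.004 0 0 0; 0 0 0 0.004 0 0 0; 0 0 0 0.08 0 0 0; 0 0 0 0.16 0 0 0; 0 0.04 -0.04 0.24 0 0 0; 0 0.1 -0.1 0.3 0 0 0; 0 0.12 -0.12 0.3 0 0 0; 0 0.12 -0.12 0.3 0 0 0; 0 0.12 -0.12 0.3 0 0 0"

```text
clock: 12.55
eef_pos: [0.5191, -0.0051, 0.1934]
tool_rot: [0.594, 0.804, 0.0, 0.0]
ft_force: [-0.8, 0.4, -0.8]
grip_width: 0.0425
grasp_force: 0.0
```

```bash
python3 - <<'E'
from h import *
st(); i,im=shot("wrist","w4")
for c,s,r in blobs(M(im,(15,110,120),(28,255,255)),50): 
    if s[4]<900 and s[1]<300: print(c,s,onz(i,*c,.056).round(4)[:2])
E
```

```text
t 12.55 tcp [ 0.5191 -0.0051  0.1934] yaw_y 17.05 z [ 9.e-04 -5.e-04 -1.e+00] F [-0.8  0.4 -0.8] w 0.0425 g 0.0 j [-0.01  0.3  -0.02  1.25 -0.    1.26]
[262.4 125.9] [249 113  28  27 563] [0.4592 0.0542]
[332.1 167.7] [320 155  26  27 539] [0.5151 0.0409]
[224.8 194.4] [212 182  27  27 549] [ 0.4449 -0.001 ]
[293.4 234.3] [281 220  25  29 543] [ 0.502  -0.0155]
```

View pics/w4.png

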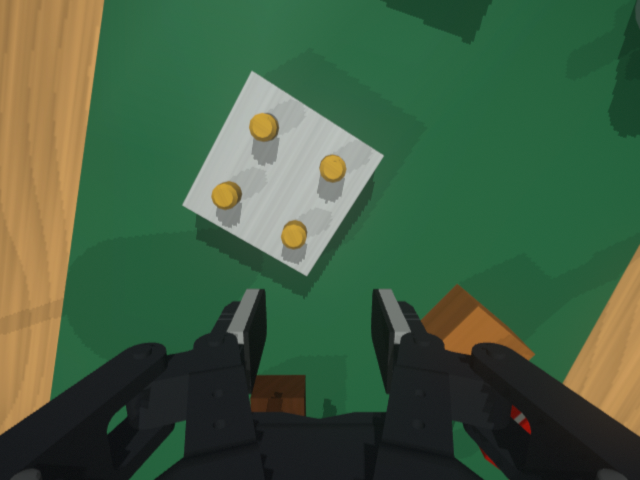

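All four studs are seated at (262,126), (332,168), (225,194) and (293,234), forming a clean square. Moving toward the plate.

step_arm:
  targets: "0 0.28 -0.25 0.094 0 0 -0.88; 0 0.28 -0.25 0.094 0 0 -0.88; 0 0.28 -0.25 0.094 0 0 -0.88; 0 0.28 -0.25 0.094 0 0 -0.88; 0 0.28 -0.25 0.094 0 0 -0.88; 0 0.28 -0.25 0.094 0 0 -0.88; 0 0.28 -0.25 0.094 0 0 -0.88; 0 0.28 -0.25 0.094 0 0 -0.88; 0 0.28 -0.25 0.094 0 0 -0.88; 0 0.28 -0.25 0.094 0 0 -0.88"

```text
clock: 13.43
eef_pos: [0.6573, -0.1275, 0.2401]
tool_rot: [0.83, 0.557, -0.001, -0.001]
ft_force: [-0.0, 0.3, -0.0]
grip_width: 0.0427
grasp_force: 0.0
```

```bash
python3 - <<'E'
from h import *
st(); i,im=shot("wrist","w5")
for c,s,r in blobs(M(im,(0,180,60),(5,255,255)),100):
    b=cv2.boxPoints(r); q=np.array([onz(i,*p,.136)[:2] for p in b]); print("red",c,s,np.round(r[1],1),q.mean(0).round(4),q.round(4).tolist())
for c,s,r in blobs(M(im,(8,120,120),(16,255,255)),800):
    b=cv2.boxPoints(r); q=np.array([onz(i,*p,.05)[:2] for p in b]); print("stand",c,s,q.mean(0).round(4),q.round(4).tolist())
E
```

```text
t 13.43 tcp [ 0.6573 -0.1275  0.2401] yaw_y -22.26 z [-1.4e-03  3.0e-04 -1.0e+00] F [-0.   0.3 -0. ] w 0.0427 g 0.0 j [-0.19  0.6   0.57  1.54  0.    1.77]
red [325.7 163.8] [ 313  126   27   78 2037] [77. 26.] [ 0.6799 -0.0837] [[0.6815, -0.0582], [0.6965, -0.0643], [0.6788, -0.1095], [0.663, -0.103]]
red [402.3 291.4] [377 274  47  45 810] [54.5 25. ] [ 0.6985 -0.1865] [[0.6808, -0.1744], [0.6952, -0.164], [0.7163, -0.1982], [0.7019, -0.2094]]
stand [622.2  89.2] [ 588    0   52  266 6942] [ 0.9116 -0.1667] [[0.9133, -0.0505], [0.9498, -0.0654], [0.9134, -0.2845], [0.8697, -0.2666]]
stand [319.6 147.1] [ 283  106   84  101 5218] [ 0.6801 -0.0839] [[0.6641, -0.032], [0.7277, -0.0581], [0.6985, -0.1367], [0.6303, -0.1088]]
```

View pics/w5.png

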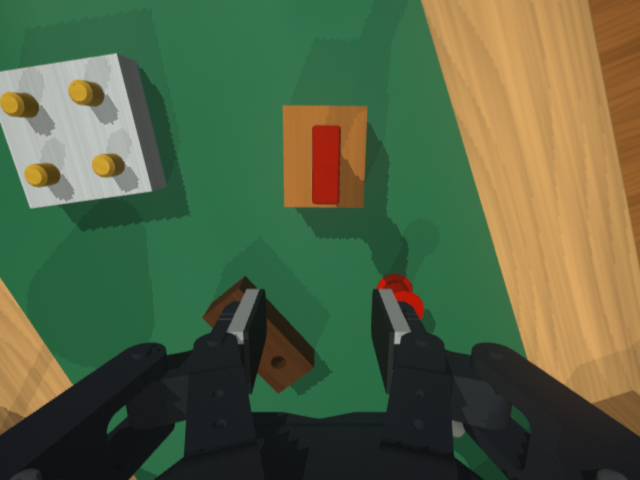

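Wrist view: the red grip at (326,164) is aligned with the tool, and its centre matches the stand's centre.

step_arm:
  targets: "0 0.043 0.089 0 0 0 0; 0 0.043 0.089 -0.05 0 0 0; 0 0.043 0.089 -0.1 0 0 0; 0 0.043 0.089 -0.15 0 0 0; 0 0.043 0.089 -0.15 0 0 0; 0 0.043 0.089 -0.15 0 0 0; 0 0.043 0.089 -0.15 0 0 0"

```text
clock: 14.07
eef_pos: [0.6802, -0.0842, 0.1672]
tool_rot: [0.831, 0.556, 0.001, 0.001]
ft_force: [0.5, 0.3, 0.5]
grip_width: 0.043
grasp_force: 0.0
```

```bash
python3 - <<'E'
from h import *
st(); i,im=shot("wrist")
for c,s,r in blobs(M(im,(0,180,60),(5,255,255)),100):
    q=np.array([onz(i,*p,.136)[:2] for p in cv2.boxPoints(r)]); print("red",c,s,np.round(r[1],1),q.mean(0).round(4),q.round(4).tolist())
E
```

```text
t 14.07 tcp [ 0.6802 -0.0842  0.1672] yaw_y -22.38 z [ 2.1e-03 -3.0e-04 -1.0e+00] F [0.5 0.3 0.5] w 0.043 g 0.0 j [-0.12  0.65  0.47  1.39 -0.    1.84]
red [317.4 269.2] [ 300  216   36  107 3715] [106.  35.] [ 0.6811 -0.0801] [[0.684, -0.0517], [0.6992, -0.0579], [0.6789, -0.1089], [0.6625, -0.1021]]
```

step_arm:
  targets: "0 0 0 -0.05 0 0 0; 0 0 0 -0.09 0 0 0; 0 0 0 -0.13 0 0 0; 0 0 0 -0.13 0 0 0; -1 0 0 -0.13 0 0 0; -1 0 0 -0.13 0 0 0; -1 0 0 -0.13 0 0 0; -1 0 0 -0.13 0 0 0; -1 0 0 -0.13 0 0 0; -1 0 0 -0.13 0 0 0"

```text
clock: 14.95
eef_pos: [0.6812, -0.0846, 0.103]
tool_rot: [0.831, 0.556, 0.002, 0.002]
ft_force: [-0.8, 0.5, 6.5]
grip_width: 0.0171
grasp_force: 59.4
```

```bash
python3 - <<'E'
from h import *
st()
E
```

```text
t 14.95 tcp [ 0.6812 -0.0846  0.103 ] yaw_y -22.41 z [ 4.5e-03 -7.0e-04 -1.0e+00] F [-0.8  0.5  6.5] w 0.0171 g 59.4 j [-0.12  0.68  0.36  1.25 -0.    1.84]
```

step_arm:
  targets: "-1 0 0 0.02 0 0 0; -1 0 0 0.05 0 0 0; -1 0 0 0.09 0 0 0; -1 0 0 0.13 0 0 0; -1 0 0 0.18 0 0 0; -1 0 0 0.24 0 0 0; -1 0 0 0.3 0 0 0; -1 0 0 0.32 0 0 0; -1 0 0 0.32 0 0 0; -1 0 0 0.32 0 0 0"

```text
clock: 15.78
eef_pos: [0.68, -0.0843, 0.261]
tool_rot: [0.831, 0.556, 0.001, 0.0]
ft_force: [1.2, -0.7, -1.0]
grip_width: 0.0173
grasp_force: 59.0
```

```bash
python3 - <<'E'
from h import *
o=st()
r=R.from_quat(o["tool_rot"]).as_matrix();p=o["eef_pos"]
i,im=shot("wrist","w6"); s,sm=shot("side")
for c,q,rr in blobs(M(im,(0,180,60),(5,255,255)),300): print("red",c,q,np.round(rr[1],1),round(rr[2],1))
for t in(.012,.015,.018): print(t,[proj(i,p-r[:,2]*(t+.018)+r[:,0]*k).round(1) for k in(-.025,0,.025)],[proj(s,p-r[:,2]*(t-d)).round(0) for d in(-.018,.018,.108)])
u,v=proj(s,p).astype(int); cv2.imwrite("pics/g3.png",np.hstack([cv2.resize(sm[v-60:v+100,u-60:u+60],(300,400)),cv2.resize(im[150:420,160:480],(474,400))])[:,:,::-1]); print(u,v)
E
```

```text
t 15.78 tcp [ 0.68   -0.0843  0.261 ] yaw_y -22.4 z [ 1.6e-03 -1.0e-04 -1.0e+00] F [ 1.2 -0.7 -1. ] w 0.0173 g 59.0 j [-0.12  0.64  0.69  1.62  0.    1.84]
red [318.4 329.3] [ 291  248   56  164 8481] [163.  55.] 90.0
red [394.4 325.5] [379 307  31  41 558] [47.5 16.7] 65.8
0.012 [array([319.3, 408.6]), array([319.4, 345.7]), array([319.4, 275.9])] [array([348., 152.]), array([346., 168.]), array([344., 206.])]
0.015 [array([319.3, 414.6]), array([319.4, 350.6]), array([319.4, 279.3])] [array([348., 150.]), array([347., 167.]), array([344., 205.])]
0.018 [array([319.4, 420.9]), array([319.4, 355.8]), array([319.5, 283. ])] [array([348., 149.]), array([347., 165.]), array([344., 204.])]
346 165
```

View pics/g3.png

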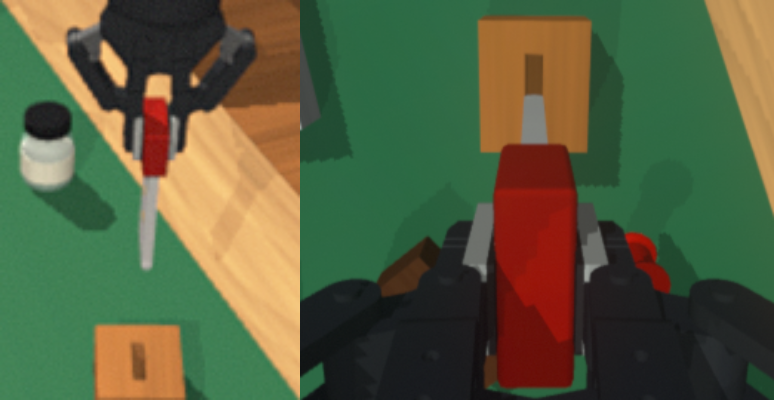

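The plate hangs upright in the grip, clear of the stand. Moving near the guard for a look at the slot.

step_arm:
  targets: "-1 -0.34 0.6 0 0 0 0.387; -1 -0.34 0.6 0 0 0 0.387; -1 -0.34 0.6 0 0 0 0.387; -1 -0.34 0.6 0 0 0 0.387; -1 -0.34 0.6 0 0 0 0.387; -1 -0.34 0.6 0 0 0 0.387; -1 -0.34 0.6 0 0 0 0.387; -1 -0.34 0.6 0 0 0 0.387; -1 -0.34 0.6 0 0 0 0.387; -1 -0.34 0.6 0 0 0 0.387"

```text
clock: 16.72
eef_pos: [0.5069, 0.2184, 0.2587]
tool_rot: [0.735, 0.678, -0.002, -0.001]
ft_force: [0.2, -0.2, -2.1]
grip_width: 0.0175
grasp_force: 59.3
```

step_arm:
  targets: "-1 0 0 0 0 0 0; -1 0 0 0 0 0 0; -1 0 0 0 0 0 0; -1 0 0 0 0 0 0"

```text
clock: 17.05
eef_pos: [0.5103, 0.2144, 0.2598]
tool_rot: [0.738, 0.675, -0.0, -0.0]
ft_force: [-0.3, -0.2, -0.9]
grip_width: 0.0173
grasp_force: 59.3
```

```bash
python3 - <<'E'
from h import *
o=st(); i,im=shot("wrist","w7"); t,tm=shot("top")
for nm,i,im in(("w",i,im),("t",t,tm)):
    g=hsv(im); y=(g[...,0]>=22)&(g[...,0]<=32)&(g[...,1]>180)&(g[...,2]>100)
    b=max(blobs(y,100),key=lambda q:q[1][4]); R0=b[2]; q=np.array([onz(i,*p,.1)[:2] for p in cv2.boxPoints(R0)])
    print(nm,"yellow",b[1],q.mean(0).round(4),q.round(4).tolist())
    x,yy,w,h=b[1][:4]; m=np.zeros(y.shape,bool); m[yy+2:yy+h-2,x+2:x+w-2]=~y[yy+2:yy+h-2,x+2:x+w-2]
    for c,s,r in blobs(m,20):
        q=np.array([onz(i,*p,.1)[:2] for p in cv2.boxPoints(r)]); print("  hole",c,s,np.round(r[1],1),round(r[2],1),q.mean(0).round(4),q.round(4).tolist())
E
```

```text
t 17.05 tcp [0.5103 0.2144 0.2598] yaw_y -5.12 z [-6.e-04 -5.e-04 -1.e+00] F [-0.3 -0.2 -0.9] w 0.0173 g 59.3 j [ 0.4   0.34  0.21  1.45 -0.    2.06]
w yellow [  215     0   186   153 26024] [0.5114 0.322 ] [[0.4348, 0.2765], [0.4517, 0.3796], [0.5813, 0.368], [0.578, 0.2637]]
  hole [308.4  62.2] [302  31  14  62 835] [61. 13.] 90.0 [0.5134 0.3339] [[0.5107, 0.3546], [0.52, 0.3538], [0.5162, 0.3131], [0.5065, 0.3139]]
  hole [219.4 108.6] [217  32   9 119 550] [118.   8.] 90.0 [0.4462 0.3184] [[0.4499, 0.3595], [0.4556, 0.3589], [0.4427, 0.2774], [0.4366, 0.2779]]
  hole [396.8 114.3] [394  51   5 100 278] [99.  4.] 90.0 [0.5762 0.3005] [[0.5759, 0.3357], [0.5788, 0.3354], [0.5765, 0.2654], [0.5734, 0.2656]]
  hole [237.1 139.3] [232 134  11  11  93] [10. 10.] 90.0 [0.4532 0.2847] [[0.45, 0.2887], [0.4576, 0.288], [0.4565, 0.2806], [0.4488, 0.2813]]
  hole [381.2 138.7] [376 134  11  11  96] [10. 10.] 90.0 [0.5637 0.2748] [[0.5601, 0.2788], [0.5677, 0.2781], [0.5674, 0.2707], [0.5597, 0.2714]]
t yellow [ 60 244  40  21 661] [0.5631 0.3624] [[0.5447, 0.3974], [0.5815, 0.3986], [0.5817, 0.3273], [0.5448, 0.3263]]
  hole [ 66.6 249. ] [ 64 247   6   5  25] [4. 5.] 90.0 [0.5723 0.3865] [[0.576, 0.3911], [0.576, 0.382], [0.5686, 0.3818], [0.5686, 0.3909]]
```

View pics/w7.png

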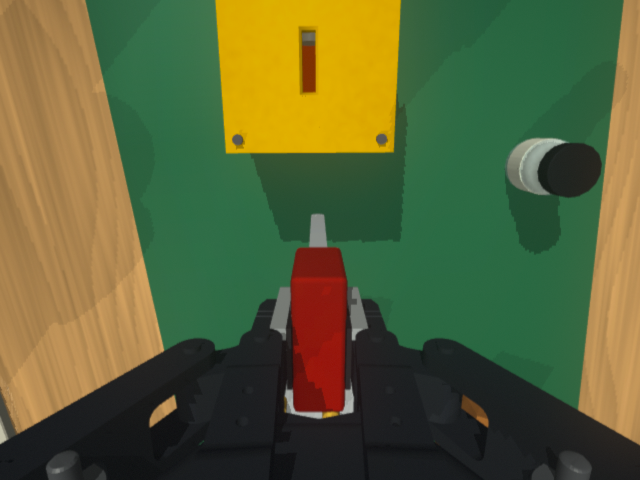

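Wrist view: the slot runs rows 27–95 at column 309 in the yellow top, with the red stop visible inside. The bolts at (237,139) and (381,139) give a yaw of −5.1°, which matches the tool. Moving just above the slot.

step_arm:
  targets: "-1 0.006 0.24 0 0 0 0; -1 0.006 0.24 0 0 0 0; -1 0.006 0.24 0 0 0 0; -1 0.006 0.24 -0.03 0 0 0; -1 0.006 0.24 -0.06 0 0 0; -1 0.006 0.24 -0.09 0 0 0; -1 0.006 0.24 -0.09 0 0 0; -1 0.006 0.24 -0.09 0 0 0; -1 0.006 0.24 -0.09 0 0 0; -1 0.006 0.24 -0.09 0 0 0"

```text
clock: 17.98
eef_pos: [0.5136, 0.3357, 0.2168]
tool_rot: [0.737, 0.675, 0.001, 0.0]
ft_force: [-1.0, -0.1, -2.1]
grip_width: 0.0177
grasp_force: 59.2
```

```bash
python3 - <<'E'
from h import *
o=st(); i,im=shot("wrist","w8"); s,sm=shot("side","s8")
p=o["eef_pos"]; r=R.from_quat(o["tool_rot"]).as_matrix()
tip=p+r[:,2]*.093
print("tip pred wrist",[proj(i,tip+r[:,0]*a+r[:,1]*b).round(1) for a in(-.02,.02) for b in(-.004,.004)],"side",proj(s,tip).round(1))
c=np.array([.5134,.3342,.1]); print("slot pred wrist",[proj(i,c+r[:,0]*a).round(1) for a in(-.021,0,.021)],"side",[proj(s,c+r[:,0]*a).round(1) for a in(-.021,0,.021)])
u,v=proj(s,c).astype(int); cv2.imwrite("pics/g4.png",np.hstack([cv2.resize(sm[v-50:v+30,u-40:u+40],(400,400),interpolation=2),cv2.resize(im[120:320,220:420],(400,400),interpolation=2)])[:,:,::-1]); print(u,v)
E
```

```text
t 17.98 tcp [0.5136 0.3357 0.2168] yaw_y -5.03 z [ 0.0021  0.0014 -1.    ] F [-1.  -0.1 -2.1] w 0.0177 g 59.2 j [0.58 0.47 0.31 1.4  0.   2.24]
tip pred wrist [array([312.8, 273.2]), array([324.9, 273.2]), array([312.6, 213.9]), array([325.2, 213.9])] side [202.7 129.5]
slot pred wrist [array([318.4, 265.2]), array([318.4, 237.1]), array([318.4, 207.9])] side [array([205.5, 143.3]), array([203.8, 138.4]), array([202.2, 133.7])]
203 138
```

View pics/g4.png

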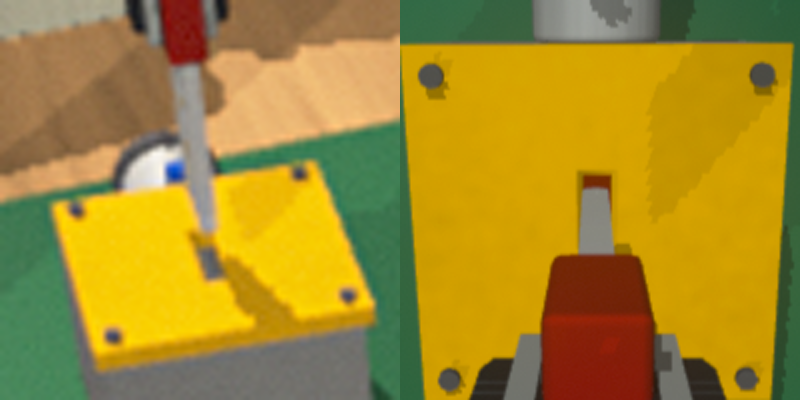

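Side and wrist views agree: the blade is centred over the slot in both directions, at crop column ~597 in the wrist view. Descending into it.

step_arm:
  targets: "-1 0 0 0 0 0 0; -1 0 0 0 0 0 0; -1 0 0 -0.01 0 0 0; -1 0 0 -0.02 0 0 0; -1 0 0 -0.03 0 0 0; -1 0 0 -0.04 0 0 0; -1 0 0 -0.05 0 0 0; -1 0 0 -0.06 0 0 0; -1 0 0 -0.07 0 0 0; -1 0 0 -0.08 0 0 0"

```text
clock: 18.92
eef_pos: [0.5132, 0.3355, 0.1749]
tool_rot: [0.737, 0.676, 0.0, 0.0]
ft_force: [1.1, -1.4, -0.4]
grip_width: 0.0171
grasp_force: 59.5
```

```bash
python3 - <<'E'
from h import *
st()
E
```

```text
t 18.92 tcp [0.5132 0.3355 0.1749] yaw_y -5.0 z [ 9.e-04 -4.e-04 -1.e+00] F [ 1.1 -1.4 -0.4] w 0.0171 g 59.5 j [ 0.58  0.49  0.23  1.3  -0.    2.24]
```

The blade is in the slot with almost no side force.

step_arm:
  targets: "-1 0 0 -0.01 0 0 0; -1 0 0 -0.02 0 0 0; -1 0 0 -0.03 0 0 0; -1 0 0 -0.04 0 0 0; -1 0 0 -0.05 0 0 0; -1 0 0 -0.06 0 0 0; -1 0 0 -0.07 0 0 0; -1 0 0 -0.076 0 0 0; -1 0 0 -0.076 0 0 0"

```text
clock: 19.67
eef_pos: [0.5129, 0.3354, 0.1363]
tool_rot: [0.737, 0.676, -0.0, 0.0]
ft_force: [4.8, -2.0, -4.4]
grip_width: 0.0174
grasp_force: 59.0
```

step_arm:
  targets: "-1 0 0 -0.006 0 0 0; -1 0 0 -0.012 0 0 0; -1 0 0 -0.018 0 0 0; -1 0 0 -0.022 0 0 0; -1 0 0 -0.026 0 0 0; -1 0 0 -0.026 0 0 0; -1 0 0 -0.026 0 0 0"

```text
clock: 20.25
eef_pos: [0.5129, 0.3354, 0.1251]
tool_rot: [0.737, 0.676, 0.0, 0.0]
ft_force: [1.9, -6.3, 4.5]
grip_width: 0.0172
grasp_force: 60.4
```

```bash
python3 - <<'E'
from h import *
st()
E
```

```text
t 20.25 tcp [0.5129 0.3354 0.1251] yaw_y -5.01 z [ 8.e-04 -2.e-04 -1.e+00] F [ 1.9 -6.3  4.5] w 0.0172 g 60.4 j [ 0.58  0.52  0.14  1.19 -0.    2.24]
```

step_arm:
  targets: "-1 0 0 -0.002 0 0 0; -1 0 0 -0.004 0 0 0; -1 0 0 -0.006 0 0 0; -1 0 0 -0.008 0 0 0; -1 0 0 -0.008 0 0 0; -1 0 0 -0.008 0 0 0"

```text
clock: 20.75
eef_pos: [0.5129, 0.3354, 0.1229]
tool_rot: [0.737, 0.676, 0.001, 0.0]
ft_force: [-0.4, -6.0, 13.5]
grip_width: 0.0176
grasp_force: 61.5
```

```bash
python3 - <<'E'
from h import *
st()
E
```

```text
t 20.75 tcp [0.5129 0.3354 0.1229] yaw_y -5.01 z [ 1.9e-03  6.0e-04 -1.0e+00] F [-0.4 -6.  13.5] w 0.0176 g 61.5 j [ 0.58  0.52  0.14  1.18 -0.    2.24]
```

step_arm:
  targets: "-1 0 0 -0.002 0 0 0; -1 0 0 -0.004 0 0 0; -1 0 0 -0.004 0 0 0; -1 0 0 -0.004 0 0 0; -1 0 0 -0.004 0 0 0; -1 0 0 -0.004 0 0 0; -1 0 0 -0.004 0 0 0"

```text
clock: 21.33
eef_pos: [0.513, 0.3354, 0.1228]
tool_rot: [0.737, 0.676, 0.002, 0.001]
ft_force: [-2.9, -9.1, 20.3]
grip_width: 0.0173
grasp_force: 62.6
```

```bash
python3 - <<'E'
from h import *
o=st(); p=o["eef_pos"]; r=R.from_quat(o["tool_rot"]).as_matrix()
i,im=shot("wrist")
for c,q,rr in blobs(M(im,(0,180,60),(5,255,255)),1000): print("red",c,q)
for n in("top","side"):
    j,m=shot(n)
    for c,s,rr in blobs(M(m,(15,110,120),(28,255,255)),40):
        if s[4]<200: print(n,c,s)
E
```

```text
t 21.33 tcp [0.513  0.3354 0.1228] yaw_y -5.01 z [ 0.0031  0.0014 -1.    ] F [-2.9 -9.1 20.3] w 0.0173 g 62.6 j [ 0.58  0.52  0.14  1.18 -0.    2.24]
red [318.8 351.8] [ 292  284   54  128 6066]
top [257. 279.] [253 275   9   9  71]
top [286.7 285.9] [282 282  10   9  70]
top [249.7 308.3] [245 304  10  10  73]
top [279.  315.9] [275 311   9  10  73]
side [212.5 100.6] [210  94   7  14  46]
side [185.2 103.3] [181  97   9  13  50]
side [200.9 108.6] [198 105   8   9  45]
side [246.  232.8] [242 227   9  12  92]
side [218.3 235.7] [214 230   9  12  88]
side [249.  252.7] [245 247   9  12  93]
side [219.2 255.4] [215 250   9  12  93]
side [587.  455.2] [581 448  14  19  82]
```

The push force rose from 13.5 to 20.3 N with no further travel. The stop is at its hard end, at the predicted height, and all four studs are in place.

```bash
python3 -c "
from workcell import bot
print(bot.job_done())"
```

```text
the job is handed in; nothing more can be done
None
```

Job handed in at about 21 s: both spare studs are home in the feed block, and the plate is still held in the guard slot with the red stop pressed to its hard end at about 20 N.

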